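Release the specimen drawer and mount the chuck

TASK

The specimen case's drawer is locked and springs open only when its latch is pushed in through the small hole in the case's sloping back: take the release pin from its rest, poke it square into the hole until the drawer has sprung fully open, then lay the pin back level across both ribs of its rest, lying along the rest as it was. Then lift the specimen chuck out of the drawer and stand it upright on the microtome stage, wholly on the round pad between the jaws. Do not topple the chuck, and leave the vial, the dish and the spatula alone.

Things in the scene. Friction and masses are not known exactly. Their poses are not given: they have to be found in the camera images.
- case: Fixed white metal box, 130 wide (y), 130 long (x, at the foot), 80 mm high; origin at the centre of its underside, z up. The drawer's front faces its -x, 65 mm out; flat roof from x=-65 to +25 mm. Its back is a bare aluminium plate with a hole, foot at x=+65 mm, leaning 30 degrees from vertical: outward normal (0.866, 0, 0.5) in the case's frame.
- service_hole (a point): Centre of the round 11 mm service hole at the outer surface of the case's sloping back plate, 50 mm above the table. The bore runs square to the plate, i.e. along (-0.866, 0, -0.5) in the case's frame, through the 12 mm thick plate; axes parallel to the case's.
- latch_pad (a point): Centre of the face of the latch's brass push pad (18 mm across), 14 mm below the plate's outer surface, on the bore's axis. It moves along the bore when pushed.
- latch (a joint): Travel of the spring latch along the bore, m: 0 at rest, 0.014 at its stop. About 2 N starts it, 5 N holds it at the stop; it lets the drawer go at about 0.009 (pin tip about 23 mm below the plate's outer surface) and springs back when let go. The drawer creeps open a few mm as the latch is pushed.
- drawer (a joint): Opening of the drawer, m: 0 shut and locked, 0.078 fully open. Slides to the case's own -x under its own spring (about 2 N) once the latch lets go, in about a second; no handle. Front plate 60 mm high; side walls 24 mm high, 104 mm apart inside.
- drawer_well (a point): Centre of the drawer's floor where the chuck stands, 10 mm above the table, in the middle of a square well (34 mm inside, walls 5 mm high, tops 15 mm above the table); it moves with the drawer, to 41 mm in front of the case's front when open.
- pin: Release pin: square aluminium handle 16 x 16 x 70 mm with a round metal shank 7 mm thick, 75 mm long. Origin at the centre of the handle; the shank points along the pin's own -x; about 60 g, centre of mass 10 mm from the origin towards the shank. It starts lying on its rest, z up, 28 mm above the table.
- pin_tip (a point): Tip of the pin's shank, on its axis, 110 mm from the handle's centre.
- rest: Fixed black plastic rest: base 90 x 70 x 4 mm with two ribs across it, 6 mm thick, at x=-22.5 and +22.5 mm (39 mm clear between), tops 20 mm above the table, with upstands 8 mm higher leaving a 26 mm wide slot along x. Origin at the centre of its underside. The pin's handle lies along the rest's x, centred, axis 28 mm above the rest's origin; shank to the rest's -x.
- chuck: Specimen chuck: aluminium cylinder 30 mm in diameter and 36 mm high with a blunt cone on it, 47 mm in all, about 110 g; origin at the centre of its underside, z up. Starts standing in the drawer's well, under the case's roof.
- stage: Fixed microtome stage: black base 130 x 130 x 30 mm with a round aluminium plate (top at 40 mm), origin at the centre of the underside. Two aluminium jaws along its x, 64 mm apart inside, 52 mm high from the table; knurled knobs stick out to its +y and -y, to 88 mm.
- stage_pad (a point): Centre of the top of the stage's round steel pad, 50 mm in diameter, 42 mm above the table, midway between the jaws.
- vial: Bystander: amber jar 32 mm across, 60 mm high; origin under its centre.
- dish: Bystander: low glass dish 64 mm across, 14 mm high; origin under its centre.
- spatula: Bystander: spatula 160 mm long lying on the table; origin underneath it.

How it is judged:
On the way, in this order (a step that is already met when the one before it is completed fails the run):
1. the pin's tip, in the hole, pushes the latch in (value of joint latch above 0.004 m and distance between pin_tip and latch_pad below 0.01 m).
2. the drawer has sprung open (value of joint drawer above 0.07 m), for 0.1 s.
3. the pin lies on its rest again, let go (horizontal distance between pin and rest below 0.012 m and z of pin in the frame of rest below 0.032 m and contact force between the fingers and pin below 0.1 N), for 0.1 s.
At the end, for the whole second after the job is handed in: Drawer open over 70 mm. Pin at rest on both ribs: handle centre within 12 mm of the rest's centre (plan), 24-32 mm above its foot, along its x within 0.3 rad. Chuck at rest on the pad: axis within 11 mm of its centre, upright within 0.1 rad, underside 39-46 mm above the stage's foot (value of joint drawer above 0.07 m and horizontal distance between pin and rest below 0.012 m and z of pin in the frame of rest between 0.024 and 0.032 m and angle between the x axis of pin and the x axis of rest, either way round below 0.3 rad and linear speed of each of pin, chuck below 0.02 m/s and horizontal distance between chuck and stage_pad below 0.011 m and z of chuck in the frame of stage between 0.039 and 0.046 m and angle between chuck's own z axis and vertical below 0.1 rad); the robot touches nothing.
It fails at once if the chuck is toppled (angle between chuck's own z axis and vertical above 0.9 rad).
It fails at once if the vial is disturbed (moved more than 20 mm) (distance of vial from where it was at the start of the episode above 0.02 m).
It fails at once if the dish is disturbed (moved more than 20 mm) (distance of dish from where it was at the start of the episode above 0.02 m).
It fails at once if the spatula is disturbed (moved more than 20 mm) (distance of spatula from where it was at the start of the episode above 0.02 m).
It also fails if it takes over 64 s, if anything falls off the work surface, if the arm or the gripper's body presses on something with over 40 N, if the wrist force passes 120 N, or if a joint passes its speed limit or range.

ROBOT

A 6-joint arm with a two-finger parallel gripper is mounted at the origin on the work surface. World frame = base frame: x ahead of the robot, y to its left, z up, the work surface at z = 0. Lengths are in m, angles in rad, forces in N, time in s.
With the tool pointing down it reaches from about 0.35 to 0.775 m from the base axis. Payload 7.3 kg.
Tool frame: the origin (TCP) lies at the centre of the arm's flange, where the gripper is bolted on; the fingertips stand 178 mm ahead of it and the grasp point (between the pads) lies 159 mm ahead of it; z points along the fingers, y is the line along which they close (so a half turn about z gives the same grasp; the last joint's range is limited). The gripper opens to 92 mm and grips with 3 to 60 N. Pads are 19 mm wide; open, the fingers measure 130 mm over their backs; the gripper's body (75 mm by 190 mm) begins 47 mm behind the grasp point.
Start: joints at [-0.146, 0.342, 1.524, -0, 1.275, -0.146], TCP at [0.525, 0, 0.405] pointing down, gripper open.
Joint ranges: [-2.53, 2.53], [-0.77, 2.02], [0.04, 2.7], [-1, 4.14], [0.28, 2.66], [-3.11, 3.11]. Speed limits (rad/s): [2.57, 2.57, 3.14, 3.14, 3.14, 3.14].

INTERFACE

Orientations are given as [roll, pitch, yaw] about the fixed x, y, z axes, in that order (R = Rz(yaw) Ry(pitch) Rx(roll)).
In Python, from cell import robot gives the robot as it stands.
- The arm moves only by the tool tcp_steps, called after "Call:" in YAML: its name, and indented under it one key for each argument. Schema: {"type":"object","properties":{"deltas":{"type":"array","items":{"type":"array","prefixItems":[{"type":"array","items":{"type":"number"},"minItems":3,"maxItems":3},{"type":"array","items":{"type":"number"},"minItems":3,"maxItems":3}],"minItems":2,"maxItems":2},"minItems":1,"maxItems":8},"jaw":{"type":"number"},"force":{"type":"number"},"only":{"type":"string"},"quiet":{"type":"boolean"},"lines":{"type":"string"}},"required":["deltas"],"additionalProperties":false}. deltas is a list of rows, 1 to 8 of them, each written [[dx, dy, dz], [rx, ry, rz]]: dx, dy, dz in m, then a rotation vector rx, ry, rz in rad; each row shifts and turns the commanded pose from where the row before left it, along the tool's axes as they then stand; what a row does not reach is not made up. A row lasts 1/12 s, in which the tool goes at most 0.0417 m and 0.125 rad, less where a joint would pass 70% of its speed; a pose out of reach is approached as far as the arm can. jaw is the finger opening in m, set as the call begins (left out keeps the last). The fingers move at their own pace and stop on an object; force is the grip in N (left out, the last holds). Time passes only in rows, so rows that do not move let the fingers close. The tool returns the time, the measured TCP pose, the force, the opening and the grip force at its end. only (a regular expression) keeps the lines of the reply that match it, lines (a string "A,B") keeps lines A to B, and quiet returns only ok. Input that does not fit is refused with a message, and nothing moves.
- robot.observe(): the state, without advancing time (a new reading comes with each control period).
- robot.read_camera(name): name is "scene" or "side" or "wrist"; returns a dict with "image" (400x640x3 uint8, red, green, blue), "fx", "fy", "cx", "cy" (pixels), "k1" (the pictures are not rectified: a ray, as slopes to the right and down, at radius r is drawn at 1 + k1 r^2 times it, then the intrinsics apply), "pose" (4x4, takes a point from camera to world coordinates). Camera axes: x right, y down, z forward; pixel columns grow to the right and rows downward; lengths in m; the calibration is good to about 2 mm. A picture is of the moment at which its call begins. There is no depth.
- robot.hand_in(): hands the job in; it is judged then, once.
The state is a dict: "time": time; "qpos": joint angles; "qvel": joint speeds; "joint_efforts": joint torques, N m; "tool_pos": TCP position; "tool_rot": TCP orientation; "contact_force": force on the tool from outside, world axes, zero at the start; "torque": the same for the moment, N m; "opening": finger opening in m; "grip_force": force on a finger pad.
Only numpy, scipy, OpenCV 4.12 (cv2) and the standard library are available. Lean on these libraries where they do the work, as an engineer would, in place of code of your own. Each camera call takes 0.05 s, during which the arm holds its last target. There are 200 camera calls.

## Working session

There is one attempt and no reset: what is moved stays moved. The work goes in short steps, Python scripts to look and compute and a tool call to move; the robot and the scene stay as the last step left them, time stands still between calls to the robot, and variables do not carry over. Pictures are saved under pics/ and viewed, at most 10 in all, crops included, and the job is handed in when it is done.

```bash
ls; mkdir -p pics; cat > h.py <<'E'
import numpy as np, cv2
from cell import robot
from scipy.spatial.transform import Rotation as R
def snap(n,f):
    c=robot.read_camera(n); cv2.imwrite('pics/'+f,c['image'][:,:,::-1]); np.save('pics/'+f+'.npy',c,allow_pickle=True); return c
def load(f): return np.load('pics/'+f+'.npy',allow_pickle=True).item()
def ray(c,u,v):
    K=np.array([[c['fx'],0,c['cx']],[0,c['fy'],c['cy']],[0,0,1.]])
    p=cv2.undistortPoints(np.array([[[u,v]]],float),K,np.array([c['k1'],0,0,0.]))[0,0]
    # forward model check is identical to cv2 radial k1
    P=np.array(c['pose']); d=P[:3,:3]@[p[0],p[1],1]; return P[:3,3],d
def onz(c,u,v,z):
    o,d=ray(c,u,v); return o+d*(z-o[2])/d[2]
def proj(c,X):
    P=np.array(c['pose']); x=P[:3,:3].T@(np.array(X)-P[:3,3]); s=x[:2]/x[2]; s=s*(1+c['k1']*(s@s))
    return np.round([c['fx']*s[0]+c['cx'],c['fy']*s[1]+c['cy']],1)
def tri(rs):
    A=np.zeros((3,3));b=np.zeros(3)
    for o,d in rs:
        d=d/np.linalg.norm(d);M=np.eye(3)-np.outer(d,d);A+=M;b+=M@o
    return np.linalg.solve(A,b)
E
python3 - <<'E'
from h import *
import pprint
ims=[]
for n in ['scene','side','wrist']:
    c=snap(n,n+'0.png'); print(n,c['fx'],c['k1'],np.round(c['pose'],3).tolist()); 
print(robot.observe())
E
```

```text
cell.py
pics
scene 388.8971682078076 -0.04505636537482684 [[0.258, 0.825, -0.502, 0.99], [0.966, -0.228, 0.121, -0.062], [-0.014, -0.516, -0.856, 0.865], [0.0, 0.0, 0.0, 1.0]]
side 459.3768781247318 -0.0815699122535942 [[-0.912, -0.304, 0.277, 0.11], [-0.411, 0.645, -0.644, 0.995], [0.017, -0.701, -0.713, 1.106], [0.0, 0.0, 0.0, 1.0]]
wrist 351.4755803111454 -0.019670014487405622 [[1.0, -0.0, 0.0, 0.525], [0.0, -0.969, -0.247, 0.066], [0.0, 0.247, -0.969, 0.384], [0.0, 0.0, 0.0, 1.0]]
{'time': 0.15, 'qpos': array([-1.45974514e-01,  3.42547053e-01,  1.52477289e+00, -4.85556211e-05,
        1.27541218e+00, -1.46021446e-01]), 'qvel': array([-7.29785620e-04, -1.62501007e-03, -6.31570878e-03, -1.96810580e-03,
       -2.05334574e-04, -9.02994877e-05]), 'joint_efforts': array([ 7.52666965e-04, -4.31470585e+01, -2.44352603e+01,  7.18239485e-02,
        5.38185902e-02, -1.32920518e-04]), 'tool_pos': array([5.24901708e-01, 4.35124305e-05, 4.04221234e-01]), 'tool_rot': array([-3.14045855e+00, -1.19853940e-04,  1.57085735e+00]), 'contact_force': array([ 0.30315104,  0.13726162, -0.34060913]), 'torque': array([ 0.01759347, -0.0249056 ,  0.01222664]), 'grip_force': 0.0, 'opening': 0.0917664103169015}
```

View pics/scene0.png

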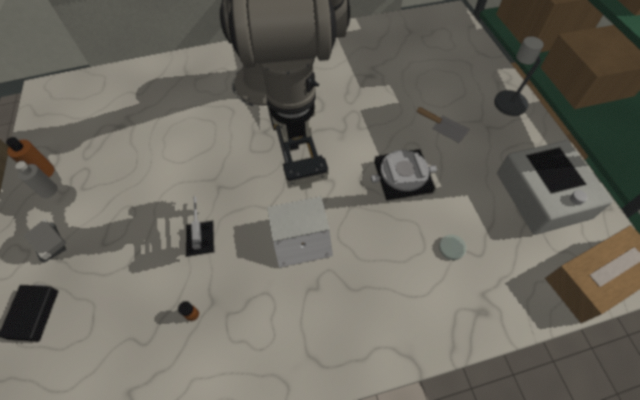

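View pics/side0.png

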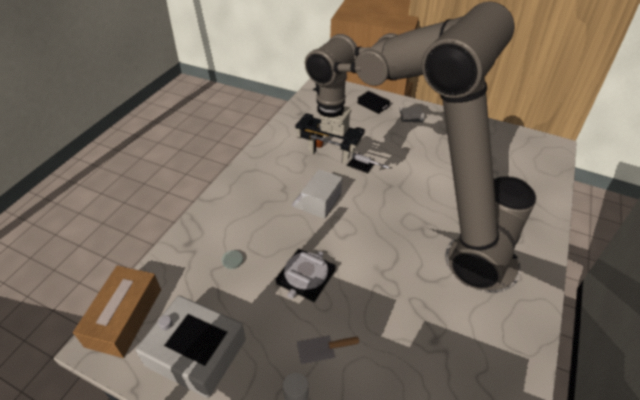

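The scene shows the pin and rest at about (200,238), the case at about (300,233) with its hole at (303,244), and the stage at (405,172). The dish is at (452,246), the vial at (188,311) and the spatula at (445,122). I'll enlarge this and check the wrist view.

```bash
python3 - <<'E'
from h import *
im=cv2.imread('pics/scene0.png')
a=cv2.resize(im[190:275,175:335],(800,425),interpolation=cv2.INTER_CUBIC)
b=cv2.resize(im[140:205,365:445],(400,325),interpolation=cv2.INTER_CUBIC)[:175*1]
w=cv2.imread('pics/wrist0.png')
cv2.imwrite('pics/m1.png',a)
c=load('scene0.png')
for n,u,v,z in [('hole',303,244,.05),('rest',200,238,.0),('stage',405,172,.04),('dish',452,246,.01),('vial',188,315,.03),('spat',430,116,0),('spat',455,128,0)]: print(n,onz(c,u,v,z))
E
```

```text
hole [ 0.61259376 -0.02395831  0.05      ]
rest [ 0.50654543 -0.26480702  0.        ]
stage [0.47949594 0.2781963  0.04      ]
dish [0.69411556 0.32133945 0.01      ]
vial [ 0.70164855 -0.30181759  0.03      ]
spat [ 2.82721512e-01  4.41184744e-01 -1.11022302e-16]
spat [0.34604668 0.49330791 0.        ]
```

View pics/m1.png

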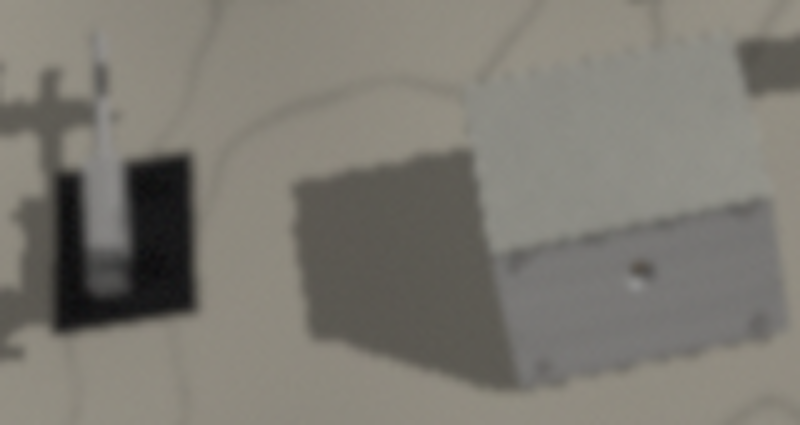

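View pics/wrist0.png

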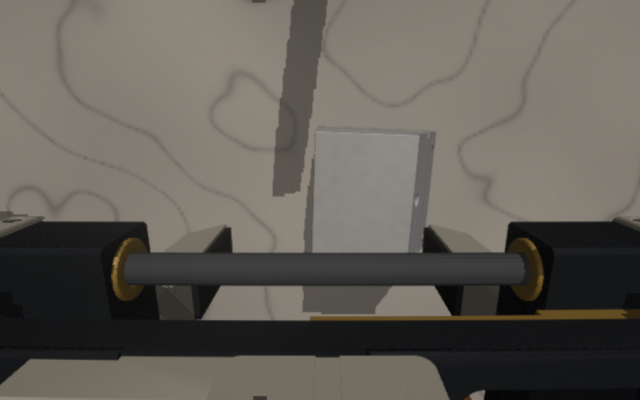

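The wrist view shows the case roof corners at (316,131) and (421,133), so the case is close to axis-aligned, with the hole at the right at (417,201). Next I move over the rest and turn the tool so that the fingers close across the pin.

Call:
tcp_steps:
  deltas:
    - [[-0.038, -0.011, 0], [0, 0, 0.1208]]
    - [[-0.038, -0.011, 0], [0, 0, 0.1208]]
    - [[-0.038, -0.011, 0], [0, 0, 0.1208]]
    - [[-0.038, -0.011, 0], [0, 0, 0.1208]]
    - [[-0.038, -0.011, 0], [0, 0, 0.1208]]
    - [[-0.020, 0, 0], [0, 0, 0.1208]]
    - [[0, 0, 0], [0, 0, 0.1208]]
    - [[0, 0, 0], [0, 0, 0.1208]]
  jaw: 0.06

```text
time: 0.82
tool_pos: [0.4153, -0.1864, 0.4047]
tool_rot: [-3.141, 0.0, 0.595]
contact_force: [0.1, -1.4, 0.5]
opening: 0.0604
grip_force: 0.0
```

Call:
tcp_steps:
  deltas:
    - [[0, 0, 0], [0, 0, 0.1208]]
    - [[0, 0, 0], [0, 0, 0.1208]]
    - [[0, 0, 0], [0, 0, 0.1208]]
    - [[0, 0, 0], [0, 0, 0.1208]]
    - [[0, 0, 0], [0, 0, 0.1208]]
    - [[0, 0, 0], [0, 0, 0]]

```text
time: 1.32
tool_pos: [0.4161, -0.1853, 0.4045]
tool_rot: [-3.141, 0.0, -0.004]
contact_force: [0.0, 0.7, -0.3]
opening: 0.0598
grip_force: 0.0
```

Call:
tcp_steps:
  deltas:
    - [[0.01, 0.04, 0], [0, 0, 0]]
    - [[0.01, 0.04, 0], [0, 0, 0]]
    - [[0, 0, 0], [0, 0, 0]]
    - [[0, 0, 0], [0, 0, 0]]

```text
time: 1.65
tool_pos: [0.4363, -0.2669, 0.4039]
tool_rot: [-3.141, 0.001, 0.002]
contact_force: [0.4, 0.6, -0.7]
opening: 0.0603
grip_force: 0.0
```

```bash
python3 - <<'E'
from h import *
c=snap('wrist','w1.png')
cv2.imwrite('pics/w1c.png',cv2.resize(cv2.imread('pics/w1.png')[0:230,150:530],(760,460),interpolation=cv2.INTER_CUBIC))
E
```

```text
(no output)
```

View pics/w1c.png

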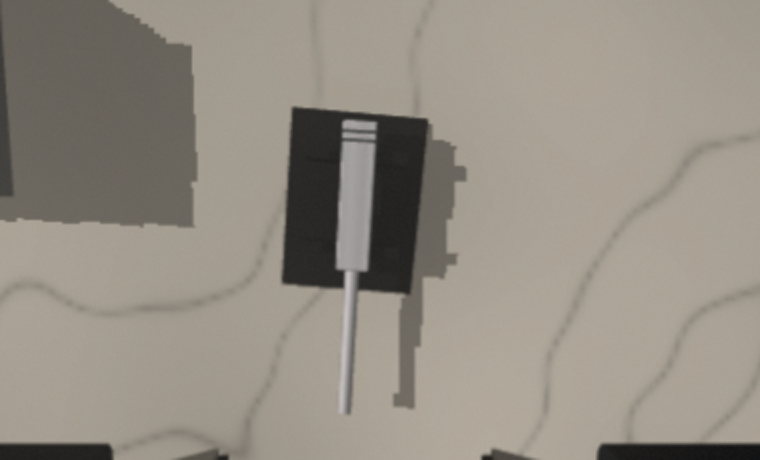

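The pin's handle runs from crop (360,121) to (352,270), with its tip at (345,412). The rest's corners are at (292,108), (428,120), (410,292) and (283,283).

```bash
python3 - <<'E'
from h import *
c=load('w1.png')
p=lambda u,v,z: onz(c,150+u/2,v/2,z)
a,b=p(360,121,.036),p(352,270,.036); t=p(345,412,.028)
print('handle',a,b,(a+b)/2,'len',np.linalg.norm(a-b),'tip',t)
r=[p(*q,.004) for q in [(292,108),(428,120),(410,292),(283,283)]]
print('rest',np.mean(r,0),[np.linalg.norm(r[i]-r[i-1]) for i in range(4)])
d=(a+b)/2-t; print('yaw pin',np.arctan2(d[1],d[0]),'dist',np.linalg.norm(d[:2]))
for i,j in [(0,3),(1,2)]: e=r[i]-r[j]; print('yaw rest',np.arctan2(e[1],e[0]))
e=r[0]-r[1];print(np.arctan2(-e[0],e[1]))
w=load('wrist0.png')
for uv in [(316,131),(421,133)]: print('roof',onz(w,*uv,.08))
print('hole',onz(w,417,201,.05))
E
```

```text
handle [ 0.54319007 -0.26988393  0.036     ] [ 0.47430097 -0.26621779  0.036     ] [ 0.50874552 -0.26805086  0.036     ] len 0.0689865799092155 tip [ 0.39970254 -0.26258879  0.028     ]
rest [ 0.50636075 -0.26674221  0.004     ] [np.float64(0.08863166788463665), np.float64(0.06938627801347107), np.float64(0.08779199140138233), np.float64(0.06843955357913444)]
yaw pin -0.050049092409969194 dist 0.10917969517948302
yaw rest -0.07356777090336752
yaw rest -0.08433631121904571
-0.08126600386046992
roof [0.51599287 0.04370619 0.08      ]
roof [0.60581264 0.04209128 0.08      ]
hole [ 0.61414605 -0.02653862  0.05      ]
```

Call:
tcp_steps:
  deltas:
    - [[0.024, 0, 0.03], [0, 0, 0]]
    - [[0.024, 0, 0.035], [0, 0, 0]]
    - [[0.024, 0, 0.038], [0, 0, 0]]
    - [[0, 0.0005, 0.038], [0, 0, 0.067]]
    - [[0, 0, 0.038], [0, 0, 0]]
    - [[0, 0, 0.025], [0, 0, 0]]
    - [[0, 0, 0.0125], [0, 0, 0]]
    - [[0, 0, 0], [0, 0, 0]]
  jaw: 0.06

```text
time: 2.37
tool_pos: [0.505, -0.2639, 0.1885]
tool_rot: [-3.138, 0.006, -0.064]
contact_force: [-0.6, 0.7, 0.9]
opening: 0.0599
grip_force: 0.0
```

Call:
tcp_steps:
  deltas:
    - [[0, 0, 0], [0, 0, 0]]
    - [[0, 0, 0], [0, 0, 0]]
    - [[0, 0, 0], [0, 0, 0]]
    - [[0, 0, 0], [0, 0, 0]]
    - [[0, 0, 0], [0, 0, 0]]
  jaw: 0.0
  force: 40

```text
time: 2.78
tool_pos: [0.5063, -0.2658, 0.1928]
tool_rot: [3.141, -0.002, -0.066]
contact_force: [-0.6, -0.1, 0.5]
opening: 0.0313
grip_force: 0.0
```

Call:
tcp_steps:
  deltas:
    - [[0, 0, 0], [0, 0, 0]]
    - [[0, 0, 0], [0, 0, 0]]
    - [[0, 0, 0], [0, 0, 0]]
    - [[0, 0, 0], [0, 0, 0]]
    - [[0, 0, 0], [0, 0, 0]]

```text
time: 3.2
tool_pos: [0.5061, -0.2659, 0.192]
tool_rot: [3.141, -0.0, -0.067]
contact_force: [-0.5, 0.4, 3.5]
opening: 0.0158
grip_force: 40.0
```

Call:
tcp_steps:
  deltas:
    - [[0, 0, -0.02], [0, 0, 0]]
    - [[0, 0, -0.03], [0, 0, 0]]
    - [[0, 0, -0.03], [0, 0, 0]]
    - [[0.018, -0.03, -0.015], [0, 0, 0]]
    - [[0.018, -0.03, -0.015], [0, 0, 0]]
    - [[0.018, -0.03, -0.015], [0, 0, 0]]
    - [[0.018, -0.03, -0.015], [0, 0, 0]]
    - [[0.018, -0.03, -0.015], [0, 0, 0]]

```text
time: 3.87
tool_pos: [0.6064, -0.1206, 0.3472]
tool_rot: [-3.141, 0.0, -0.067]
contact_force: [0.2, -1.0, -0.8]
opening: 0.0155
grip_force: 40.0
```

Call:
tcp_steps:
  deltas:
    - [[0.01, -0.035, 0], [0, 0, 0]]
    - [[0.01, -0.035, 0], [0, 0, 0]]
    - [[0.01, -0.03, 0], [0, 0, -0.049]]
    - [[0, 0, 0], [0, 0.105, 0]]
    - [[0, 0, 0], [0, 0.105, 0]]
    - [[0, 0, 0], [0, 0.105, 0]]
    - [[0, 0, 0], [0, 0.105, 0]]
    - [[0, 0, 0], [0, 0.1036, 0]]

```text
time: 4.53
tool_pos: [0.6422, -0.0241, 0.3464]
tool_rot: [3.141, -0.528, -0.018]
contact_force: [0.2, 0.4, -0.6]
opening: 0.0158
grip_force: 40.0
```

Call:
tcp_steps:
  deltas:
    - [[0, 0, 0], [0, 0, 0]]
    - [[0, 0, 0], [0, 0, 0]]

```text
time: 4.7
tool_pos: [0.6419, -0.0242, 0.3462]
tool_rot: [-3.141, -0.519, -0.018]
contact_force: [-0.7, -0.5, -1.2]
opening: 0.0158
grip_force: 40.0
```

Call:
tcp_steps:
  deltas:
    - [[-0.009, 0, 0.023], [0, 0, 0]]
    - [[-0.009, 0, 0.023], [0, 0, 0]]
    - [[-0.009, 0, 0.023], [0, 0, 0]]
    - [[0, 0, 0], [0, 0, 0]]
    - [[0, 0, 0], [0, 0, 0]]

```text
time: 5.12
tool_pos: [0.6536, -0.0244, 0.272]
tool_rot: [-3.141, -0.518, -0.018]
contact_force: [0.2, -0.0, -0.7]
opening: 0.0156
grip_force: 40.0
```

```bash
python3 - <<'E'
from h import *
o=robot.observe();Rm=R.from_euler('xyz',o['tool_rot']).as_matrix()
tip=o['tool_pos']+Rm@[.002-.11,0,.164]; print('tip pred',tip, o['tool_rot'])
ims=[]
for n,s in [('wrist',None),('scene',None),('side',None)]:
    c=snap(n,n+'2.png'); print(n,proj(c,tip),proj(c,[.615,-.0245,.05]))
a=cv2.imread('pics/wrist2.png')[0:400,160:480]
def crop(n,X,w,h,k):
    c=load(n+'2.png');u,v=proj(c,X).astype(int); x0,y0=u-w//2,v-h//2; print(n,'crop',x0,y0,k)
    return cv2.resize(cv2.imread(f'pics/{n}2.png')[y0:y0+h,x0:x0+w],None,fx=k,fy=k,interpolation=cv2.INTER_CUBIC)
b=crop('scene',tip,80,50,6)
d=np.zeros((600,800,3),np.uint8); d[:400,:320]=a; d[:300,320:800]=b
d2=crop('side',[.615,-.0245,.05],80,48,6); d[300:588,320:800]=d2
cv2.imwrite('pics/m2.png',d)
E
```

```text
tip pred [ 0.64099875 -0.02407769  0.07599888] [-3.14068875 -0.51827495 -0.01777453]
wrist [326.2 450. ] [327.7 481.8]
scene [305.2 250.4] [303. 245.]
side [299.3 177.4] [306.4 185.2]
scene crop 265 225 6
side crop 266 161 6
```

View pics/m2.png

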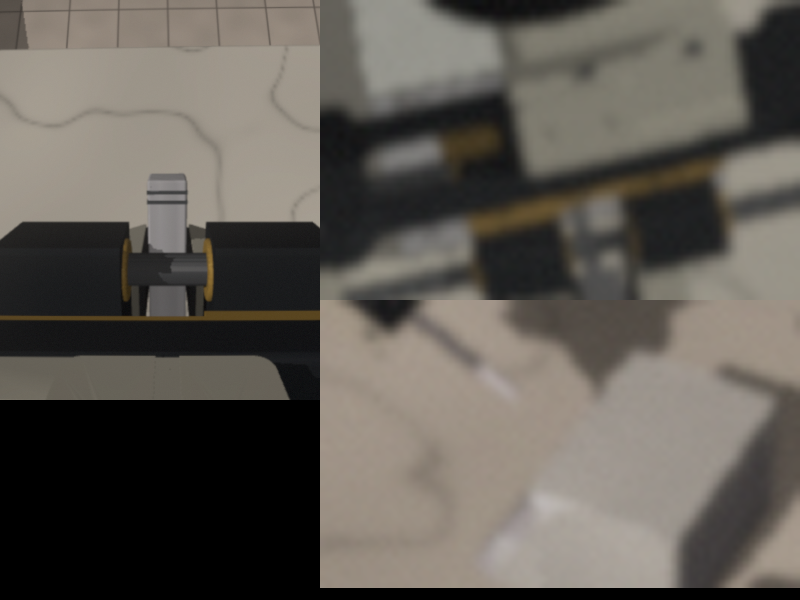

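The side view shows the tip at (298.5,176.5), within 1 px of the prediction. The hole can't be seen from this pose, so I go level above it for a near, well-conditioned wrist measurement.

Call:
tcp_steps:
  deltas:
    - [[0.01, 0, -0.018], [0, 0, 0]]
    - [[0.01, 0, -0.018], [0, -0.1037, 0]]
    - [[0, 0, 0], [0, -0.1037, 0]]
    - [[0, 0, 0], [0, -0.1037, 0]]
    - [[0, 0, 0], [0, -0.1037, 0]]
    - [[0, 0, 0], [0, -0.1037, 0]]
    - [[-0.035, 0, 0], [0, 0, 0]]
    - [[-0.035, 0, 0], [0, 0, 0]]

```text
time: 5.93
tool_pos: [0.5839, -0.0235, 0.3143]
tool_rot: [3.141, -0.006, -0.018]
contact_force: [0.1, 0.2, -0.0]
opening: 0.0154
grip_force: 40.0
```

Call:
tcp_steps:
  deltas:
    - [[-0.035, 0, 0], [0, 0, 0]]
    - [[0, 0, 0], [0, 0, 0]]
    - [[0, 0, 0], [0, 0, 0]]
    - [[0, 0, 0], [0, 0, 0]]

```text
time: 6.27
tool_pos: [0.5487, -0.0228, 0.3162]
tool_rot: [3.141, -0.01, -0.018]
contact_force: [-0.7, 0.0, -0.3]
opening: 0.0159
grip_force: 40.0
```

```bash
python3 - <<'E'
from h import *
c=snap('wrist','w3.png'); print(proj(c,[.615,-.0245,.05]))
cv2.imwrite('pics/w3c.png',cv2.resize(cv2.imread('pics/w3.png')[0:240,200:470],(675,600),interpolation=cv2.INTER_CUBIC))
E
```

```text
[326.7 109.5]
```

View pics/w3c.png

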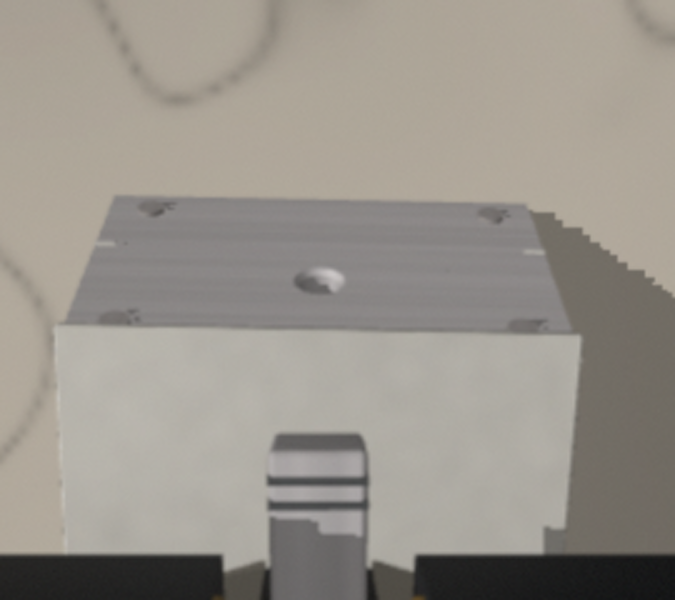

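The hole is at crop (320,281). The roof's rear corners are at (57,324) and (580,335), the foot corners at (115,196) and (526,206). The handle's rear edge runs from x=270 to 366 at y≈450.

```bash
cat >> h.py <<'E'
def casepts(x,y,w):
    c,s=np.cos(w),np.sin(w); M=np.array([[c,-s,0],[s,c,0],[0,0,1]])
    L=np.array([[.065-.05*np.tan(np.pi/6),0,.05],[.065-.08*np.tan(np.pi/6),.065,.08],[.065-.08*np.tan(np.pi/6),-.065,.08],[.065,.065,0],[.065,-.065,0]])
    return (M@L.T).T+[x,y,0]
E
python3 - <<'E'
from h import *
from scipy.optimize import least_squares
c=load('w3.png')
px=np.array([[320,281],[57,324],[580,335],[115,196],[526,206]])/2.5+[200,0]
f=lambda q,cc=c:np.concatenate([(proj(cc,p)-u) for p,u in zip(casepts(*q),px)])
# finer proj
s=least_squares(f,[.58,-.024,-.018],diff_step=1e-3); print('case',s.x,np.round(s.fun,1)); print('hole fit',casepts(*s.x)[0])
print('hole direct',onz(c,*px[0],.05))
# with free camera height/tilt offset
def g(q):
    cc=dict(c);P=np.array(c['pose']);P[:3,:3]=R.from_rotvec([q[3],q[4],0]).as_matrix()@P[:3,:3];P[2,3]+=q[5];cc['pose']=P
    return np.concatenate([f(q[:3],cc),np.array(q[3:5])/.004,[q[5]/.002]])
s=least_squares(g,[.58,-.024,-.018,0,0,0],diff_step=1e-3);print(s.x,np.round(s.fun,1),casepts(*s.x[:3])[0])
o=robot.observe();Rm=R.from_euler('xyz',o['tool_rot']).as_matrix()
hp=o['tool_pos']+Rm@[.002+.035,0,.164-.008]; print('handle rear pred',(proj(c,hp)-[200,0])*2.5, 'pose',o['tool_pos'],o['tool_rot'])
hb=o['tool_pos']+Rm@[.002+.035-.14,0,.164];print('tip',hb)
E
```

```text
case [ 0.57867464 -0.02416897 -0.01913611] [-0.8 -2.6 -1.8  9.3  1.5  5.1  0.1 -5.6 -2.5 -9.3]
hole fit [ 0.61480052 -0.02486036  0.05      ]
hole direct [ 0.61303551 -0.02537998  0.05      ]
[ 0.57867464 -0.02416897 -0.01913611  0.          0.          0.        ] [-0.8 -2.6 -1.8  9.3  1.5  5.1  0.1 -5.6 -2.5 -9.3  0.   0.   0. ] [ 0.61480052 -0.02486036  0.05      ]
handle rear pred [315.5 452. ] pose [ 0.54911005 -0.02282768  0.31585415] [ 3.1407468  -0.00966614 -0.01776704]
tip [ 0.44771363 -0.02116472  0.15086627]
```

```bash
sed -i 's/return np.round(\(.*\),1)$/return np.array(\1)/' h.py; python3 - <<'E'
from h import *
from scipy.optimize import least_squares
c=load('w3.png')
px=np.array([[320,281],[57,324],[580,335],[115,196],[526,206]])/2.5+[200,0]
I=[0,3,4]
f=lambda q,cc=c:np.concatenate([(proj(cc,casepts(*q)[i])-px[i]) for i in I])
s=least_squares(f,[.58,-.024,-.018],x_scale=.01); print('case',s.x,np.round(s.fun,2)); print('hole fit',casepts(*s.x)[0])
print('hole direct',onz(c,*px[0],.05))
for uv in px[1:3]: print('roof',onz(c,*uv,.08))
for uv in px[3:]: print('foot',onz(c,*uv,0))
E
```

```text
case [ 0.57458256 -0.02378388 -0.04075908] [-0.12  3.52  1.66 -2.05 -1.53 -2.15]
hole fit [ 0.61068503 -0.0252562   0.05      ]
hole direct [ 0.61303551 -0.02537998  0.05      ]
roof [0.60431017 0.03885544 0.08      ]
roof [ 0.59937147 -0.08846051  0.08      ]
foot [0.64062526 0.03996217 0.        ]
foot [ 0.63519467 -0.09267197  0.        ]
```

```bash
python3 - <<'E'
from h import *
c=load('w3.png'); p=lambda u,v,z: onz(c,200+u/2.5,v/2.5,z)
yw=lambda a,b: np.arctan2((b-a)[1],(b-a)[0])
print('w3 sides',yw(p(68,550,.08),p(57,324,.08)),yw(p(566,550,.08),p(580,335,.08)))
s=load('scene0.png'); q=lambda u,v,z: onz(s,175+u/5,190+v/5,z)
for a,b,z in [((500,248),(772,198),.08),((520,388),(785,332),0),((468,88),(735,38),.08)]:
    A,B=q(*a,z),q(*b,z); print(A,B,yw(A,B)-np.pi/2,np.linalg.norm(A-B))
print('scene hole',q(641,272,.05))
print('side',yw(q(468,88,.08),q(500,248,.08)),yw(q(735,38,.08),q(772,198,.08)))
E
```

```text
w3 sides -0.037283424120587834 -0.014372703657291907
[ 0.59958326 -0.08318502  0.08      ] [0.6076042  0.04036086 0.08      ] -0.0648317203124098 0.12380597920008511
[ 0.63390939 -0.09048333  0.        ] [0.63937367 0.03783415 0.        ] -0.04255831225253881 0.1284337691032881
[ 0.51457324 -0.08162905  0.08      ] [0.52131982 0.04581242 0.08      ] -0.05288925502394104 0.12761992569257222
scene hole [ 0.61369319 -0.02374678  0.05      ]
side -0.018301327798957556 -0.06309744895925581
```

```bash
cat >> h.py <<'E'
def todo(T,Rt):
    o=robot.observe();A=R.from_euler('xyz',o['tool_rot'])
    print('delta tool',np.round(A.inv().apply(np.array(T)-o['tool_pos']),4),'rot',np.round((A.inv()*Rt).as_rotvec(),4),'F',np.round(o['contact_force'],1))
def poke(depth,H=(.6132,-.0250,.05),w=-.038,dv=0,dl=0):
    Rt=R.from_euler('xyz',[np.pi,-np.pi/6,w]); M=Rt.as_matrix()
    tip=np.array(H)-M[:,0]*depth+M[:,2]*dv+M[:,1]*dl
    return tip-M@[.002-.11,0,.164],Rt
E
```

Call:
tcp_steps:
  deltas:
    - [[0.037, 0, 0], [0, 0, 0.01]]
    - [[0.037, 0, 0], [0, 0, 0.01]]
    - [[0.037, 0, 0], [0, 0.103, 0]]
    - [[0, 0, 0], [0, 0.103, 0]]
    - [[0, 0, 0], [0, 0.103, 0]]
    - [[0, 0, 0], [0, 0.103, 0]]
    - [[0, 0, 0], [0, 0.102, 0]]
    - [[0, 0, 0], [0, 0, 0]]

```text
time: 6.98
tool_pos: [0.6594, -0.0257, 0.3149]
tool_rot: [3.141, -0.524, -0.038]
contact_force: [-0.0, 0.7, -1.2]
opening: 0.0159
grip_force: 40.0
```

Call:
tcp_steps:
  deltas:
    - [[0, 0, 0], [0, 0, 0]]
    - [[0, 0, 0], [0, 0, 0]]

```text
time: 7.15
tool_pos: [0.6595, -0.0257, 0.3149]
tool_rot: [-3.141, -0.517, -0.038]
contact_force: [-1.1, -2.0, -0.1]
opening: 0.0156
grip_force: 40.0
```

```bash
python3 -c "
from h import *
todo(*poke(-.012))"
```

```text
delta tool [-0.0522  0.001   0.0427] rot [-0.0004  0.0066  0.0004] F [-1.1 -2.  -0.1]
```

Call:
tcp_steps:
  deltas:
    - [[-0.013, 0.0005, 0.014], [0, 0.003, 0]]
    - [[-0.013, 0.0005, 0.014], [0, 0, 0]]
    - [[-0.013, 0, 0.0147], [0, 0, 0]]
    - [[-0.013, 0, 0], [0, 0, 0]]
    - [[0, 0, 0], [0, 0, 0]]
    - [[0, 0, 0], [0, 0, 0]]
    - [[0, 0, 0], [0, 0, 0]]

```text
time: 7.73
tool_pos: [0.6362, -0.0259, 0.2529]
tool_rot: [3.141, -0.524, -0.037]
contact_force: [0.4, -0.1, -0.3]
opening: 0.0157
grip_force: 40.0
```

```bash
python3 -c "
from h import *
todo(*poke(-.012))
"
```

```text
delta tool [-0.0014 -0.0001  0.0002] rot [-0.0001 -0.0006  0.0005] F [ 0.4 -0.1 -0.3]
```

Well aligned. I insert slowly to about 8 mm and watch the force.

Call:
tcp_steps:
  deltas:
    - [[-0.005, 0, 0], [0, 0, 0]]
    - [[-0.005, 0, 0], [0, 0, 0]]
    - [[-0.005, 0, 0], [0, 0, 0]]
    - [[-0.004, 0, 0], [0, 0, 0]]
    - [[0, 0, 0], [0, 0, 0]]
    - [[0, 0, 0], [0, 0, 0]]

```text
time: 8.23
tool_pos: [0.6184, -0.0252, 0.2422]
tool_rot: [-3.141, -0.522, -0.038]
contact_force: [-0.4, -0.8, -0.9]
opening: 0.0158
grip_force: 40.0
```

```bash
python3 -c "
from h import *
todo(*poke(.008))
"
```

```text
delta tool [-0.0006  0.     -0.0002] rot [-0.0003  0.0016  0.0002] F [-0.4 -0.8 -0.9]
```

Call:
tcp_steps:
  deltas:
    - [[-0.004, 0, 0], [0, 0, 0]]
    - [[-0.004, 0, 0], [0, 0, 0]]
    - [[0, 0, 0], [0, 0, 0]]

```text
time: 8.48
tool_pos: [0.611, -0.0248, 0.2377]
tool_rot: [-3.141, -0.521, -0.038]
contact_force: [-0.1, -0.1, -0.4]
opening: 0.0157
grip_force: 40.0
```

Call:
tcp_steps:
  deltas:
    - [[-0.004, 0, 0], [0, 0, 0]]
    - [[-0.003, 0, 0], [0, 0, 0]]
    - [[-0.003, 0, 0], [0, 0, 0]]
    - [[0, 0, 0], [0, 0, 0]]
    - [[0, 0, 0], [0, 0, 0]]

```text
time: 8.9
tool_pos: [0.6034, -0.0247, 0.2338]
tool_rot: [3.141, -0.524, -0.038]
contact_force: [4.2, 1.0, 1.3]
opening: 0.0157
grip_force: 40.0
```

```bash
python3 -c "
from h import *
todo(*poke(.026))
"
```

```text
delta tool [-0.0013 -0.0001  0.0001] rot [ 0.0001 -0.0005  0.0002] F [4.2 1.  1.3]
```

Call:
tcp_steps:
  deltas:
    - [[-0.003, 0, 0], [0, 0, 0]]
    - [[0, 0, 0], [0, 0, 0]]
    - [[0, 0, 0], [0, 0, 0]]
    - [[0, 0, 0], [0, 0, 0]]
    - [[0, 0, 0], [0, 0, 0]]
    - [[0, 0, 0], [0, 0, 0]]
    - [[0, 0, 0], [0, 0, 0]]
    - [[0, 0, 0], [0, 0, 0]]

```text
time: 9.57
tool_pos: [0.6004, -0.0245, 0.2318]
tool_rot: [-3.142, -0.522, -0.038]
contact_force: [4.0, -0.3, 2.2]
opening: 0.0159
grip_force: 40.0
```

Call:
tcp_steps:
  deltas:
    - [[0, 0, 0], [0, 0, 0]]
    - [[0, 0, 0], [0, 0, 0]]
    - [[0, 0, 0], [0, 0, 0]]
    - [[0, 0, 0], [0, 0, 0]]
    - [[0, 0, 0], [0, 0, 0]]
    - [[0, 0, 0], [0, 0, 0]]
    - [[0, 0, 0], [0, 0, 0]]
    - [[0, 0, 0], [0, 0, 0]]

```text
time: 10.23
tool_pos: [0.6004, -0.0245, 0.2317]
tool_rot: [-3.141, -0.522, -0.038]
contact_force: [4.6, -1.0, 2.0]
opening: 0.0155
grip_force: 40.0
```

```bash
python3 - <<'E'
from h import *
todo(*poke(.026)); c=snap('side','side4.png')
u,v=proj(c,[.5,-.025,.05]).astype(int);print(u,v)
cv2.imwrite('pics/s4.png',cv2.resize(cv2.imread('pics/side4.png')[v-50:v+50,u-65:u+65],None,fx=5,fy=5,interpolation=cv2.INTER_CUBIC))
E
```

```text
delta tool [ 0.0023  0.     -0.0002] rot [-0.0003  0.0014  0.0003] F [ 4.6 -1.   2. ]
337 195
```

View pics/s4.png

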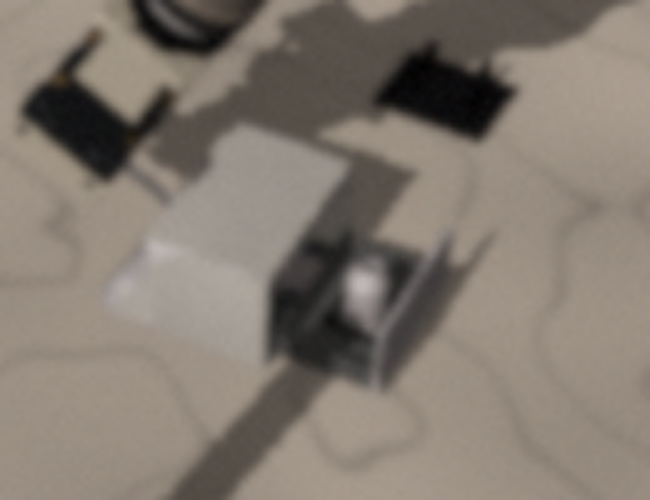

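The drawer is fully open, with the chuck standing in it at crop (365,290). Now I withdraw the pin and bring it back to its rest.

Call:
tcp_steps:
  deltas:
    - [[0.012, 0, 0], [0, 0, 0]]
    - [[0.025, 0, 0], [0, 0, 0]]
    - [[0.035, 0, 0], [0, 0, 0]]
    - [[0.018, 0, -0.032], [0, 0, 0]]
    - [[0.018, 0, -0.032], [0, 0, 0]]
    - [[0.018, 0, -0.032], [0, -0.1, 0]]
    - [[0, 0, 0], [0, -0.106, 0]]
    - [[0, 0, 0], [0, -0.106, 0]]

```text
time: 10.95
tool_pos: [0.6611, -0.0266, 0.3748]
tool_rot: [-3.142, -0.219, -0.037]
contact_force: [0.7, 0.1, -2.4]
opening: 0.0154
grip_force: 40.0
```

Call:
tcp_steps:
  deltas:
    - [[0, 0, 0], [0, -0.106, 0.015]]
    - [[0, 0, 0], [0, -0.106, 0.014]]
    - [[0, 0.03, 0], [0, 0, 0]]
    - [[-0.01, 0.035, 0], [0, 0, 0]]
    - [[-0.015, 0.035, 0], [0, 0, 0]]
    - [[-0.015, 0.035, 0], [0, 0, 0]]
    - [[-0.015, 0.035, 0], [0, 0, 0]]
    - [[-0.015, 0.035, 0], [0, 0, 0]]

```text
time: 11.62
tool_pos: [0.5769, -0.2276, 0.3695]
tool_rot: [-3.135, -0.006, -0.065]
contact_force: [-0.5, -0.6, -0.0]
opening: 0.0154
grip_force: 40.0
```

```bash
python3 -c "
from h import *
todo([.5061,-.2659,.192],R.from_euler('xyz',[np.pi,0,-.067]))
"
```

```text
delta tool [-0.0693  0.0439  0.1768] rot [-0.0062 -0.0063  0.0017] F [-0.5 -0.6 -0. ]
```

Call:
tcp_steps:
  deltas:
    - [[-0.02, 0.012, 0.03], [0, 0, 0]]
    - [[-0.02, 0.012, 0.03], [0, 0, 0]]
    - [[-0.02, 0.012, 0.03], [0, 0, 0]]
    - [[-0.004, 0, 0.03], [0, 0, 0]]
    - [[0, 0, 0.015], [0, 0, 0]]
    - [[0, 0, 0], [0, 0, 0]]
    - [[0, 0, 0], [0, 0, 0]]

```text
time: 12.2
tool_pos: [0.5134, -0.2576, 0.2341]
tool_rot: [-3.135, -0.007, -0.066]
contact_force: [-0.5, -0.6, -0.2]
opening: 0.0158
grip_force: 40.0
```

```bash
python3 -c "
from h import *
todo([.5061,-.2659,.192],R.from_euler('xyz',[np.pi,0,-.067]))
"
```

```text
delta tool [-0.007  0.009  0.042] rot [-0.0065 -0.0074  0.0013] F [-0.5 -0.6 -0.2]
```

Call:
tcp_steps:
  deltas:
    - [[-0.007, 0.009, 0], [-0.0065, -0.0074, 0]]
    - [[0, 0, 0.01], [0, 0, 0]]
    - [[0, 0, 0.012], [0, 0, 0]]
    - [[0, 0, 0.01], [0, 0, 0]]
    - [[0, 0, 0], [0, 0, 0]]
    - [[0, 0, 0], [0, 0, 0]]
    - [[0, 0, 0], [0, 0, 0]]

```text
time: 12.78
tool_pos: [0.5068, -0.2667, 0.2035]
tool_rot: [3.139, -0.005, -0.066]
contact_force: [0.5, 0.2, -0.7]
opening: 0.0157
grip_force: 40.0
```

```bash
python3 -c "
from h import *
todo([.5061,-.2659,.192],R.from_euler('xyz',[np.pi,0,-.067]))
"
```

```text
delta tool [-0.0008 -0.0007  0.0115] rot [ 0.0028 -0.0047  0.0015] F [ 0.5  0.2 -0.7]
```

Call:
tcp_steps:
  deltas:
    - [[-0.001, -0.001, 0.005], [0.002, -0.004, 0]]
    - [[0, 0, 0.005], [0, 0, 0]]
    - [[0, 0, 0.0015], [0, 0, 0]]
    - [[0, 0, 0], [0, 0, 0]]
    - [[0, 0, 0], [0, 0, 0]]

```text
time: 13.2
tool_pos: [0.5057, -0.2654, 0.192]
tool_rot: [3.141, -0.0, -0.065]
contact_force: [-1.2, 1.2, 4.8]
opening: 0.0155
grip_force: 40.0
```

```bash
python3 -c "
from h import *
todo([.5061,-.2659,.192],R.from_euler('xyz',[np.pi,0,-.067]))
"
```

```text
delta tool [ 0.0005  0.0005 -0.    ] rot [ 0.0004 -0.0001  0.0015] F [-1.2  1.2  4.8]
```

Call:
tcp_steps:
  deltas:
    - [[0, 0, 0], [0, 0, 0]]
    - [[0, 0, 0], [0, 0, 0]]
    - [[0, 0, 0], [0, 0, 0]]
    - [[0, 0, 0], [0, 0, 0]]
    - [[0, 0, 0], [0, 0, 0]]
    - [[0, 0, 0], [0, 0, 0]]
    - [[0, 0, 0], [0, 0, 0]]
  jaw: 0.05

```text
time: 13.78
tool_pos: [0.5057, -0.2655, 0.1915]
tool_rot: [3.141, 0.0, -0.066]
contact_force: [-0.2, -0.3, 0.8]
opening: 0.0494
grip_force: 0.0
```

Call:
tcp_steps:
  deltas:
    - [[0, 0, -0.015], [0, 0, 0]]
    - [[0, 0, -0.03], [0, 0, 0]]
    - [[0, 0, -0.038], [0, 0, 0]]
    - [[0, 0, -0.038], [0, 0, 0]]
    - [[-0.02, -0.02, -0.03], [0, 0, 0]]
    - [[-0.025, -0.02, -0.02], [0, 0, 0]]
    - [[-0.025, -0.02, -0.01], [0, 0, 0]]
    - [[0, 0, 0], [0, 0, 0]]

```text
time: 14.45
tool_pos: [0.437, -0.198, 0.375]
tool_rot: [3.141, -0.001, -0.064]
contact_force: [0.3, -0.1, -0.4]
opening: 0.0502
grip_force: 0.0
```

```bash
python3 -c "
from h import *
snap('wrist','p5.png')"
```

Call:
tcp_steps:
  deltas:
    - [[-0.0086, -0.0352, 0], [0, 0, 0]]
    - [[-0.0086, -0.0352, 0], [0, 0, 0]]
    - [[-0.0086, -0.0352, 0], [0, 0, 0]]
    - [[-0.0086, -0.0352, 0], [0, 0, 0]]
    - [[-0.0086, -0.0352, 0], [0, 0, 0]]
    - [[0, 0, 0], [0, 0, 0]]
    - [[0, 0, 0], [0, 0, 0]]
    - [[0, 0, 0], [0, 0, 0]]

```text
time: 15.17
tool_pos: [0.4092, -0.023, 0.3723]
tool_rot: [3.141, -0.0, -0.065]
contact_force: [-0.6, -0.8, -0.1]
opening: 0.0497
grip_force: 0.0
```

```bash
python3 -c "
from h import *
snap('wrist','c5.png')"
```

Call:
tcp_steps:
  deltas:
    - [[-0.0025, -0.0375, 0], [0, 0, 0]]
    - [[-0.0025, -0.0375, 0], [0, 0, 0]]
    - [[-0.0025, -0.0375, 0], [0, 0, 0]]
    - [[-0.0025, -0.0375, 0], [0, 0, 0]]
    - [[-0.0025, -0.0375, 0], [0, 0, 0]]
    - [[-0.0025, -0.0375, 0], [0, 0, 0]]
    - [[-0.0025, -0.0375, 0], [0, 0, 0]]
    - [[-0.0025, -0.0375, 0], [0, 0, 0]]

```text
time: 15.88
tool_pos: [0.4093, 0.279, 0.3721]
tool_rot: [3.141, -0.0, -0.068]
contact_force: [1.6, 0.4, 0.0]
opening: 0.0496
grip_force: 0.0
```

Call:
tcp_steps:
  deltas:
    - [[0, 0, 0], [0, 0, 0]]
    - [[0, 0, 0], [0, 0, 0]]
    - [[0, 0, 0], [0, 0, 0]]

```text
time: 16.13
tool_pos: [0.409, 0.2772, 0.3718]
tool_rot: [3.14, 0.001, -0.067]
contact_force: [-0.9, -0.6, -0.1]
opening: 0.0501
grip_force: 0.0
```

```bash
python3 - <<'E'
from h import *
snap('wrist','s5.png')
def cr(f,X):
    u,v=proj(load(f+'.png'),X); print(f,u,v)
    x0=int(np.clip(u-130,0,380)); y0=int(np.clip(v-100,0,60)); print('off',x0,y0)
    return cv2.imread(f'pics/{f}.png')[y0:y0+200,x0:x0+260]
a=cr('p5',[.508,-.2667,.03]);b=cr('c5',[.471,-.02,.05]);d=cr('s5',[.48,.278,.04])
m=np.zeros((600,800,3),np.uint8)
m[:300,:390]=cv2.resize(a,(390,300));m[:300,400:790]=cv2.resize(b,(390,300));m[300:,:390]=cv2.resize(d,(390,300))
cv2.imwrite('pics/m5.png',m)
E
```

```text
p5 397.95496839979523 95.53730584083927
off 267 0
c5 317.6545069846828 111.6561571013073
off 187 11
s5 319.4035919875684 99.88905029477793
off 189 0
```

View pics/m5.png

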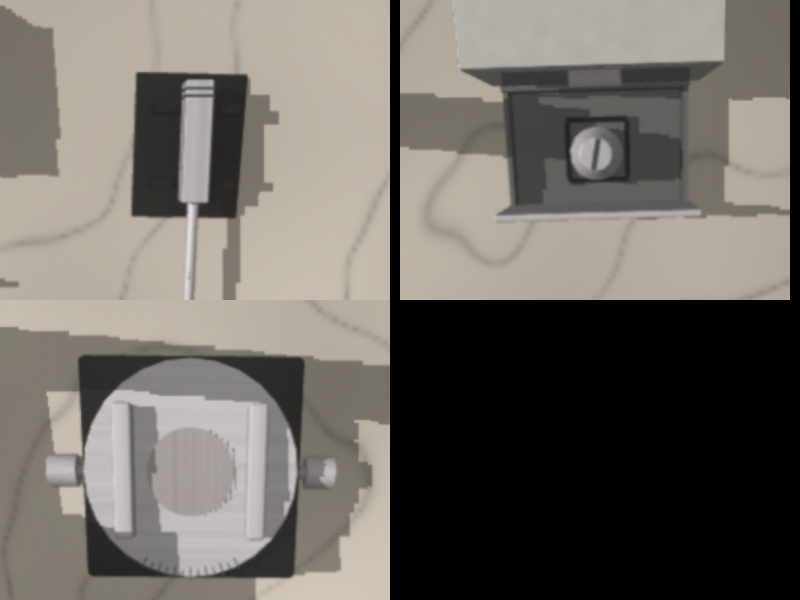

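The pin lies on both ribs. The chuck's top is at montage (597,154), the well's centre at (598,150), and the pad's centre at (191,471). The stage's jaws run along the tool's x.

```bash
python3 - <<'E'
from h import *
c=load('c5.png');f=lambda u,v,z:onz(c,187+(u-400)/1.5,11+v/1.5,z)
print('chuck',f(597,154,.057),'well',f(598,150,.015))
s=load('s5.png');g=lambda u,v,z:onz(s,189+u/1.5,(v-300)/1.5,z)
print('pad',g(191,471,.042),'disc',g(191,467,.04), 'knobs',g(65,470,.04),g(320,472,.04))
for u,v in [(80,356),(303,356),(295,576),(90,576)]: print(g(u,v,.03))
p=load('p5.png');h=lambda u,v,z:onz(p,267+u/1.5,v/1.5,z)
a,b=h(198,82,.036),h(194,203,.036);print('pin',(a+b)/2,np.arctan2(*(a-b)[1::-1]))
print('rest',np.mean([h(*q,.004) for q in [(137,73),(247,75),(236,217),(132,214)]],0))
todo([.4715,-.021,.32],R.from_euler('xyz',[np.pi,0,-.038]))
E
```

```text
chuck [ 0.4694594  -0.02061191  0.057     ] well [ 0.47102417 -0.02043877  0.015     ]
pad [0.46843293 0.28143983 0.042     ] disc [0.4706341 0.2813303 0.04     ] knobs [0.47389551 0.35394353 0.04      ] [0.46291802 0.20720344 0.04      ]
[0.53609938 0.33990479 0.03      ]
[0.52766851 0.21364624 0.03      ]
[0.40000914 0.2216903  0.03      ]
[0.40862772 0.34942152 0.03      ]
pin [ 0.50752209 -0.26523718  0.036     ] -0.05192820870219435
rest [ 0.50657025 -0.26640257  0.004     ]
delta tool [0.0826 0.2929 0.0523] rot [ 0.0012  0.0006 -0.0296] F [ 0.2 -1.1 -0.3]
```

Call:
tcp_steps:
  deltas:
    - [[0.010, 0.0365, 0], [0, 0, -0.0296]]
    - [[0.010, 0.0365, 0], [0, 0, 0]]
    - [[0.010, 0.0365, 0], [0, 0, 0]]
    - [[0.010, 0.0365, 0], [0, 0, 0]]
    - [[0.010, 0.0365, 0.01], [0, 0, 0]]
    - [[0.010, 0.0365, 0.01], [0, 0, 0]]
    - [[0.010, 0.0365, 0.01], [0, 0, 0]]
    - [[0.008, 0.036, 0.01], [0, 0, 0]]

```text
time: 16.85
tool_pos: [0.4743, -0.02, 0.3324]
tool_rot: [3.141, -0.001, -0.039]
contact_force: [1.1, 0.9, -1.1]
opening: 0.0499
grip_force: 0.0
```

Call:
tcp_steps:
  deltas:
    - [[0, 0, 0.02], [0, 0, 0]]
    - [[0, 0, 0.01], [0, 0, 0]]
    - [[0, 0, 0], [0, 0, 0]]
    - [[0, 0, 0], [0, 0, 0]]

```text
time: 17.18
tool_pos: [0.4742, -0.0176, 0.3024]
tool_rot: [3.141, 0.001, -0.039]
contact_force: [-0.5, 0.0, 1.2]
opening: 0.0498
grip_force: 0.0
```

```bash
python3 -c "
from h import *
todo([.470,-.0205,.198],R.from_euler('xyz',[np.pi,0,-.038]))"
```

```text
delta tool [-0.0039  0.003   0.1044] rot [ 0.0003  0.001  -0.0006] F [-0.5  0.   1.2]
```

Call:
tcp_steps:
  deltas:
    - [[-0.004, 0.003, 0.015], [0, 0, 0]]
    - [[0, 0, 0.025], [0, 0, 0]]
    - [[0, 0, 0.025], [0, 0, 0]]
    - [[0, 0, 0.02], [0, 0, 0]]
    - [[0, 0, 0.012], [0, 0, 0]]
    - [[0, 0, 0.0055], [0, 0, 0]]
    - [[0, 0, 0], [0, 0, 0]]
    - [[0, 0, 0], [0, 0, 0]]

```text
time: 17.85
tool_pos: [0.4708, -0.0192, 0.2009]
tool_rot: [3.141, -0.001, -0.036]
contact_force: [-0.0, -0.2, 0.5]
opening: 0.0502
grip_force: 0.0
```

Call:
tcp_steps:
  deltas:
    - [[0, 0, 0], [0, 0, 0]]
    - [[0, 0, 0], [0, 0, 0]]
    - [[0, 0, 0], [0, 0, 0]]
    - [[0, 0, 0], [0, 0, 0]]
    - [[0, 0, 0], [0, 0, 0]]
    - [[0, 0, 0], [0, 0, 0]]
    - [[0, 0, 0], [0, 0, 0]]
    - [[0, 0, 0], [0, 0, 0]]
  jaw: 0.0
  force: 30

```text
time: 18.52
tool_pos: [0.4706, -0.0192, 0.2006]
tool_rot: [3.141, -0.001, -0.036]
contact_force: [-0.3, -0.8, 6.0]
opening: 0.0292
grip_force: 30.0
```

Call:
tcp_steps:
  deltas:
    - [[0, 0, -0.008], [0, 0, 0]]
    - [[0, 0, -0.02], [0, 0, 0]]
    - [[0, 0, -0.03], [0, 0, 0]]
    - [[0, 0, -0.035], [0, 0, 0]]
    - [[0, 0, -0.035], [0, 0, 0]]
    - [[0, -0.01, -0.02], [0, 0, 0]]
    - [[0, -0.025, 0], [0, 0, 0]]
    - [[0, -0.035, 0], [0, 0, 0]]

```text
time: 19.18
tool_pos: [0.4731, 0.0502, 0.35]
tool_rot: [3.14, -0.004, -0.039]
contact_force: [0.0, 0.1, -1.9]
opening: 0.0292
grip_force: 30.0
```

Call:
tcp_steps:
  deltas:
    - [[-0.002, -0.037, 0], [0, 0, 0]]
    - [[-0.002, -0.037, 0], [0, 0, 0]]
    - [[-0.002, -0.037, 0], [0, 0, 0]]
    - [[-0.002, -0.037, 0], [0, 0, 0]]
    - [[-0.002, -0.037, 0], [0, 0, 0]]
    - [[-0.002, -0.03, 0], [0, 0, 0]]
    - [[0, -0.015, 0], [0, 0, 0]]
    - [[0, 0, 0], [0, 0, -0.08]]

```text
time: 19.85
tool_pos: [0.4684, 0.2842, 0.3478]
tool_rot: [-3.141, 0.0, 0.047]
contact_force: [-0.4, 0.4, -1.4]
opening: 0.029
grip_force: 30.0
```

Call:
tcp_steps:
  deltas:
    - [[0, 0, 0], [0, 0, -0.12]]
    - [[0, 0, 0], [0, 0, -0.12]]
    - [[0, 0, 0], [0, 0, -0.12]]
    - [[0, 0, 0], [0, 0, -0.12]]
    - [[0, 0, 0], [0, 0, -0.12]]
    - [[0, 0, 0], [0, 0, -0.12]]
    - [[0, 0, 0], [0, 0, -0.12]]
    - [[0, 0, 0], [0, 0, -0.12]]

```text
time: 20.52
tool_pos: [0.4689, 0.281, 0.3479]
tool_rot: [-3.141, 0.001, 1.01]
contact_force: [-0.5, 1.0, -1.0]
opening: 0.0291
grip_force: 30.0
```

Call:
tcp_steps:
  deltas:
    - [[0, 0, 0], [0, 0, -0.12]]
    - [[0, 0, 0], [0, 0, -0.12]]
    - [[0, 0, 0], [0, 0, -0.12]]
    - [[0, 0, 0], [0, 0, -0.12]]
    - [[0, 0, 0], [0, 0, -0.02]]
    - [[0, 0, 0], [0, 0, 0]]
    - [[0, 0, 0], [0, 0, 0]]

```text
time: 21.1
tool_pos: [0.4691, 0.2811, 0.3479]
tool_rot: [-3.141, 0.001, 1.501]
contact_force: [0.4, -0.3, -0.7]
opening: 0.0291
grip_force: 30.0
```

```bash
python3 -c "
from h import *
todo([.469,.2812,.2336],R.from_euler('xyz',[np.pi,0,1.502]))"
```

```text
delta tool [ 2.000e-04 -1.000e-04  1.143e-01] rot [-0.0003  0.0006 -0.0012] F [ 0.4 -0.3 -0.7]
```

Call:
tcp_steps:
  deltas:
    - [[0, 0, 0.02], [0, 0, 0]]
    - [[0, 0, 0.03], [0, 0, 0]]
    - [[0, 0, 0.025], [0, 0, 0]]
    - [[0, 0, 0.02], [0, 0, 0]]
    - [[0, 0, 0.01], [0, 0, 0]]
    - [[0, 0, 0.006], [0, 0, 0]]
    - [[0, 0, 0], [0, 0, 0]]
    - [[0, 0, 0], [0, 0, 0]]

```text
time: 21.77
tool_pos: [0.4696, 0.2813, 0.2377]
tool_rot: [3.14, -0.0, 1.503]
contact_force: [-0.1, 0.4, -1.1]
opening: 0.0289
grip_force: 30.0
```

```bash
python3 -c "
from h import *
todo([.469,.2812,.2336],R.from_euler('xyz',[np.pi,0,1.502]))"
```

```text
delta tool [-0.0001 -0.0006  0.0041] rot [ 0.0011 -0.0002  0.0013] F [-0.1  0.4 -1.1]
```

Call:
tcp_steps:
  deltas:
    - [[0, 0, 0.003], [0, 0, 0]]
    - [[0, 0, 0.001], [0, 0, 0]]
    - [[0, 0, 0], [0, 0, 0]]
    - [[0, 0, 0], [0, 0, 0]]

```text
time: 22.1
tool_pos: [0.4693, 0.2811, 0.2333]
tool_rot: [3.141, 0.0, 1.504]
contact_force: [0.2, 0.7, -2.6]
opening: 0.0286
grip_force: 30.0
```

Call:
tcp_steps:
  deltas:
    - [[0, 0, 0.001], [0, 0, 0]]
    - [[0, 0, 0], [0, 0, 0]]
    - [[0, 0, 0], [0, 0, 0]]

```text
time: 22.35
tool_pos: [0.4694, 0.2812, 0.2326]
tool_rot: [3.141, -0.0, 1.504]
contact_force: [-0.6, -0.6, 6.3]
opening: 0.0289
grip_force: 30.0
```

Contact is felt (6 N), so I release it and rise.

Call:
tcp_steps:
  deltas:
    - [[0, 0, 0], [0, 0, 0]]
    - [[0, 0, 0], [0, 0, 0]]
    - [[0, 0, 0], [0, 0, 0]]
    - [[0, 0, 0], [0, 0, 0]]
    - [[0, 0, 0], [0, 0, 0]]
    - [[0, 0, 0], [0, 0, 0]]
    - [[0, 0, 0], [0, 0, 0]]
  jaw: 0.06

```text
time: 22.93
tool_pos: [0.4692, 0.2811, 0.2318]
tool_rot: [-3.142, 0.0, 1.504]
contact_force: [-0.4, -0.1, -0.1]
opening: 0.0598
grip_force: 0.0
```

Call:
tcp_steps:
  deltas:
    - [[0, 0, -0.01], [0, 0, 0]]
    - [[0, 0, -0.02], [0, 0, 0]]
    - [[0, 0, -0.035], [0, 0, 0]]
    - [[0, 0, -0.038], [0, 0, 0]]
    - [[0, 0, -0.03], [0, 0, 0]]
    - [[-0.035, 0, 0], [0, 0, 0]]
    - [[-0.035, 0, 0], [0, 0, 0]]
    - [[0, 0, 0], [0, 0, 0]]

```text
time: 23.6
tool_pos: [0.464, 0.2076, 0.3663]
tool_rot: [3.141, 0.002, 1.502]
contact_force: [1.4, 0.3, 1.0]
opening: 0.0604
grip_force: 0.0
```

Call:
tcp_steps:
  deltas:
    - [[0, 0, 0], [0, 0, 0]]
    - [[0, 0, 0], [0, 0, 0]]
    - [[0, 0, 0], [0, 0, 0]]

```text
time: 23.85
tool_pos: [0.4646, 0.2119, 0.3652]
tool_rot: [3.141, -0.0, 1.504]
contact_force: [-0.2, 0.0, -0.2]
opening: 0.0597
grip_force: 0.0
```

```bash
python3 - <<'E'
from h import *
c=snap('wrist','f.png');s=snap('scene','f2.png');d=snap('side','f3.png')
m=np.zeros((600,800,3),np.uint8); m[:360,:400]=cv2.resize(cv2.imread('pics/f.png')[0:240,180:447],(400,360))
m[:360,400:]=cv2.resize(cv2.imread('pics/f2.png')[140:320,170:470],(400,240),interpolation=2)[:240].repeat(1,0) if 0 else cv2.copyMakeBorder(cv2.resize(cv2.imread('pics/f2.png')[140:320,170:470],(400,240)),0,120,0,0,0)
m[360:,:400]=cv2.resize(cv2.imread('pics/f3.png')[150:300,250:500],(400,240))
cv2.imwrite('pics/m6.png',m)
print(proj(c,[.469,.281,.042]),proj(c,[.469,.281,.089]),robot.observe()['tool_pos'])
E
```

```text
[325.49243945 100.04974571] [325.35275915  99.21916241] [0.46449599 0.21203795 0.36473929]
```

View pics/m6.png

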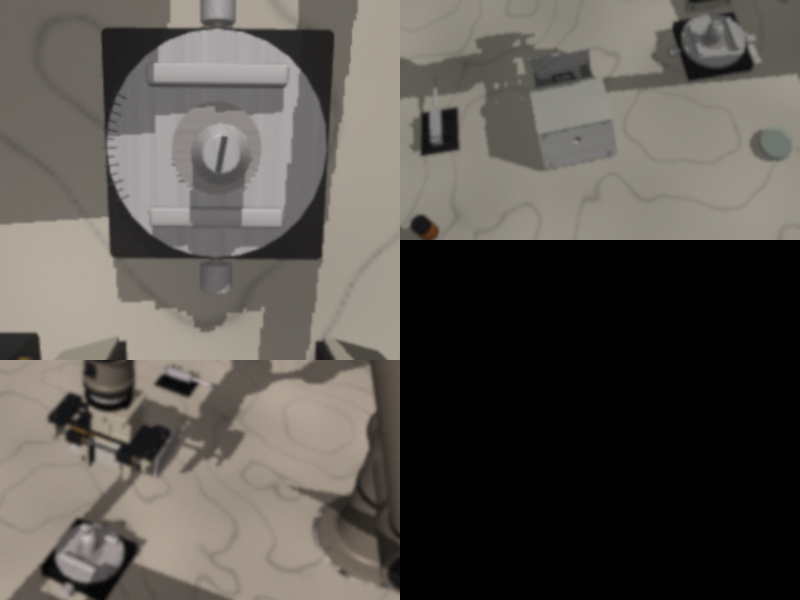

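The chuck stands upright at (221,148) and the pad's centre is at (217,147), so it is about 2 mm off centre. The drawer is open and the pin is on its rest, so I hand in.

```bash
python3 -c "
from cell import robot
print(robot.hand_in())"
```

```text
the job is handed in; nothing more can be done
None
```

I handed the job in at about 24 s; no verdict came back, but the last pictures show the drawer open, the pin back on both ribs of its rest, and the chuck upright about 2 mm off the pad's centre.

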